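# Roll a steel spindle onto the gauge line and take the reading

## Task

Roll the steel spindle that lies on the gauge bed onto the inlaid line by pushing its upper side sideways with the fingertips, so that it comes to rest lying along the line and centred over it; never grip or lift it. Then, with the spindle left lying on the line, press the button on the gauge's near head fully down and let it go. Leave the other parts where they are.

Things in the scene. Friction and masses are not known exactly. Their poses are not given: they have to be found in the camera images.
- spindle: loose turned steel spindle: round bar, diameter 32 mm, 90 mm long, with grooves and a cross hole, 0.2 to 0.4 kg, lightly oiled (slippery to the finger). Lies on the gauge bed on either side of the line, 70 to 105 mm from it, up to 4 degrees askew to it. Origin mid-length on its axis (36 mm above the table); x runs along it, y and z turn as it rolls. Rolls readily on the grippy rubber; pushed slowly it stops within a few mm of where the finger leaves it
- gauge: fixed length gauge: a flat dark bed 280 mm (its x) by 320 mm (its y), 20 mm thick. Origin at the centre of its underside, on the table; z up. Two grey sensor heads 52 mm wide stand on it at the ends of the line (y = 0), 50 mm high above the table: the far one from x = 97 to 133 mm, the near one, which bears the button, from x = -138 to -92 mm
- line (a point): middle of the gauge line, on the bed's surface, 20 mm above the table. The line is a bright aluminium strip 12 mm wide, flush in the bed, that runs along the gauge's x axis (also this point's x axis) at y = 0, from one sensor head to the other
- button_top (a point): centre of the top of the round spring button (28 mm in diameter, in a 44 mm collar 12 mm high) on top of the gauge's near head; 68 mm above the table at rest, pressed straight down
- button (a joint): travel of the button in m: 0 released, 0.006 fully down; about 1.5 N starts it, 5 N takes it fully down, and it springs back
- bolt: loose lock bolt, a flat-sided steel bar 80 x 20 mm and 16 mm high, lying on the bed on the other side of the line, 70 to 105 mm from it; not to be moved. Origin near its middle, at its underside; x along it
- upright: loose plain steel spindle, 32 mm in diameter and 90 mm high, standing upright on the table left of the gauge; not to be moved. Origin at the centre of its underside
- carton: loose cardboard carton 90 x 60 x 50 mm on the table left of the gauge; not to be moved. Origin at the centre of its underside
- lockcase: loose flat steel lock case 165 x 90 mm with a 200 mm face plate along one long side, 24 mm high, on the table right of the gauge; not to be moved. Origin at the centre of its underside; x along it
- driver: loose screwdriver lying on the table along the near edge of the gauge; not to be moved. x along it
Mind the look-alikes: they are no part of the job. What is shaped like the spindle but blue or red is not meant.

How it is judged:
On the way, in this order (a step that is already met when the one before it is completed fails the run):
1. the spindle has been rolled (turned about its own axis by about a quarter turn or more), not slid (angle between spindle's own z axis and vertical above 1.2 rad).
2. the spindle lies on the line, at rest, with the fingers off it (y of spindle in the frame of gauge between -0.006 and 0.006 m and x of spindle in the frame of gauge between -0.04 and 0.04 m and angle between the x axis of spindle and the x axis of gauge, either way round below 0.14 rad and height (world z) of spindle between 0.032 and 0.04 m and linear speed of spindle below 0.01 m/s and angular speed of spindle below 0.5 rad/s and contact force between the fingers and spindle below 0.1 N), for 0.2 s.
3. the button is pressed down with the spindle on the line (y of spindle in the frame of gauge between -0.006 and 0.006 m and x of spindle in the frame of gauge between -0.04 and 0.04 m and angle between the x axis of spindle and the x axis of gauge, either way round below 0.14 rad and height (world z) of spindle between 0.032 and 0.04 m and value of joint button above 0.0045 m).
At the end, for the whole second after the job is handed in: The spindle rests on the bed, its axis within 6 mm of the line's middle and within 8 degrees of its direction, its middle within 40 mm of the line's middle along it; the button was pressed at least 4.5 mm after that and is released (y of spindle in the frame of gauge between -0.006 and 0.006 m and x of spindle in the frame of gauge between -0.04 and 0.04 m and angle between the x axis of spindle and the x axis of gauge, either way round below 0.14 rad and height (world z) of spindle between 0.032 and 0.04 m and linear speed of spindle below 0.01 m/s and angular speed of spindle below 0.5 rad/s and value of joint button below 0.0015 m); the robot touches nothing.
It fails at once if the spindle is lifted more than 8 mm off the bed (height (world z) of spindle above 0.044 m).
It fails at once if the button is pressed while the spindle is not on the line (value of joint button above 0.003 m and not (y of spindle in the frame of gauge between -0.008 and 0.008 m and x of spindle in the frame of gauge between -0.045 and 0.045 m and angle between the x axis of spindle and the x axis of gauge, either way round below 0.16 rad and height (world z) of spindle between 0.032 and 0.04 m)).
It fails at once if one of the other parts is moved by more than 20 mm (distance of any of bolt, upright, carton, lockcase, driver from where it was at the start of the episode above 0.02 m).
It also fails if it takes over 51 s, if anything falls off the work surface, if the arm or the gripper's body presses on something with over 40 N, if the wrist force passes 120 N, or if a joint passes its speed limit or range.

## Robot

A 6-joint arm with a two-finger parallel gripper is mounted at the origin on the work surface. World frame = base frame: x ahead of the robot, y to its left, z up, the work surface at z = 0. Lengths are in m, angles in rad, forces in N, time in s.
With the tool pointing down it reaches from about 0.275 to 0.75 m from the base axis. Payload 10.2 kg.
Tool frame: the origin (TCP) lies midway between the tips of the shut fingers; the grasp point (between the pads) lies 19 mm behind it (grip_point_offset is the distance from the TCP to the grasp point, in m); z points along the fingers, y is the direction in which the jaws open and shut (so a half turn about z gives the same grasp; the last joint's range is limited). The gripper opens to 85 mm and grips with 20 to 120 N. Pads are 22 mm wide; open, the fingers measure 114 mm over their backs; the gripper's body (76 mm by 85 mm) begins 54 mm behind the grasp point. The pads swing forward as they close: fully open they stand 13 mm farther back than shut.
Start: joints at [0.966, 0.313, 1.498, -0, 1.331, -0.223], TCP at [0.196, 0.487, 0.231] pointing down, gripper open.
Joint ranges: [-2.94, 2.94], [-0.97, 2.17], [0.19, 2.56], [-1.23, 4.37], [0.02, 3.11], [-2.88, 2.88]. Speed limits (rad/s): [2.39, 2.39, 3.01, 3.14, 3.14, 3.14].

## Interface

Orientations are given as a rotation vector (axis times angle).
In Python, from station import * gives the robot as it stands. The module is installed in compiled form; this text tells all that it offers.
- The arm moves only by the tool servo_tool, never from a script. Its arguments are lists of equal length, an entry for each row: "jaw": the gripper's target within -1 to 1 (fully open at 1, half-way at 0, shut at -1); "travel": the shift along the world's x, y, z in units of 60 mm (1.0 is 60 mm), a list of three; "dr": the turn, a rotation vector about the world's x, y, z in units of 6 degrees (1.0 is 6 degrees), a list of three. In form: {"jaw": [jaw, ...], "travel": [[x, y, z], ...], "dr": [[rx, ry, rz], ...]}. A call has 1 to 20 rows; each row shifts and turns the commanded pose from where the row before left it; what a row does not reach is not made up. A row lasts 1/8 s, in which the tool goes at most 62.5 mm and 10.7 degrees, less where a joint would pass 70% of its speed; a pose out of reach is approached as far as the arm can. A call is refused whole if a number of a shift passes 1 or a number of a turn 1, either way. A call with a gripper value outside its range is refused whole. The fingers move at their own pace and stop on an object; the grip force is fixed at half the most. Time passes only in rows, so rows that do not move let the fingers close. It gives the time, the measured TCP pose, the force and the opening at its end, in the units of the state.
- state(): the state, without advancing time (a new reading comes with each control period).
- capture(name): name is "scene" or "top" or "wrist"; returns a dict with "color" (384x512x3 uint8, blue, green, red), "fx", "fy", "cx", "cy" (pixels), "rvec" (rotation vector, rad) and "tvec" (3), from world to camera coordinates, as OpenCV has them; the wrist camera has in their place "tool_from_camera" (4x4, takes a point from camera to tool coordinates, whose origin is the TCP and whose axes are the flange's). Camera axes: x right, y down, z forward; pixel columns grow to the right and rows downward; lengths in m; the calibration is good to about 2 mm. A picture is of the moment at which its call begins: read the wrist's pose just before it. There is no depth.
- job_done(): hands the job in, once; it reports no verdict.
The state is a dict: "time": time; "q": joint angles; "qd": joint speeds; "tau": joint torques, N m; "tcp_pos": TCP position; "eef_rot": TCP orientation; "force": force on the tool from outside, world axes, zero at the start; "moment": the same for the moment, N m; "opening": finger opening in m.
Only numpy, scipy, OpenCV 4.12 (cv2) and the standard library are available. Lean on these libraries where they do the work, as an engineer would, in place of code of your own. Each camera call takes 0.05 s, during which the arm holds its last target. There are 200 camera calls.

## Working session

There is one attempt and no reset: what is moved stays moved. The work goes in short steps, Python scripts to look and compute and a tool call to move; the robot and the scene stay as the last step left them, time stands still between calls to the robot, and variables do not carry over. Pictures are saved under pics/ and viewed, about 8 in all and at most 12, crops included, and the job is handed in when it is done.

Besides the shell and the picture viewer there is one more tool, called after ">>>" as name(argument=value, ...) on one line, values as JSON. servo_tool: Moves the arm, as the interface text tells. Its arguments: {"type":"object","properties":{"jaw":{"type":"array"},"travel":{"type":"array"},"dr":{"type":"array"}},"required":["jaw","travel","dr"]}

```bash
mkdir -p pics; cat > h.py <<'E'
from station import *
import numpy as np, cv2
def ray(c,u,v,z):
    R=cv2.Rodrigues(np.array(c["rvec"],float))[0]; t=np.array(c["tvec"],float).ravel()
    d=R.T@np.array([(u-c["cx"])/c["fx"],(v-c["cy"])/c["fy"],1.]); o=-R.T@t
    return o+d*(z-o[2])/d[2]
def proj(c,p):
    R=cv2.Rodrigues(np.array(c["rvec"],float))[0]; q=R@np.array(p,float)+np.array(c["tvec"],float).ravel()
    return [c["fx"]*q[0]/q[2]+c["cx"],c["fy"]*q[1]/q[2]+c["cy"]]
E
python3 - <<'E'
from h import *
import pickle
s=state();print({k:np.round(s[k],3) for k in s})
for n in("top","scene"):
    c=capture(n);pickle.dump(c,open(n+".pkl","wb"))
    cv2.imwrite(f"pics/{n}0.png",cv2.resize(c["color"],None,fx=1.5,fy=1.5,interpolation=cv2.INTER_CUBIC))
    print(n,c["fx"],c["rvec"],c["tvec"])
E
```

```text
{'time': np.float64(0.0), 'q': array([ 0.966,  0.313,  1.498,  0.   ,  1.331, -0.223]), 'qd': array([ 0.002,  0.   , -0.   , -0.001,  0.001, -0.001]), 'tau': array([-0.0000e+00, -4.1227e+01, -2.5974e+01, -0.0000e+00,  4.0000e-03,
       -0.0000e+00]), 'tcp_pos': array([0.195, 0.487, 0.231]), 'eef_rot': array([-5.960e-01, -3.084e+00,  2.000e-03]), 'force': array([-0.253, -0.351, -0.861]), 'moment': array([ 0.006, -0.02 ,  0.02 ]), 'opening': np.float64(0.085)}
top 384.16802212241384 [ 2.17831288 -2.17484655  0.10217403] [-0.06303225  0.51185062  1.03071867]
scene 366.4238916574261 [ 1.87159167  1.98001225 -0.52538936] [ 0.09231499 -0.40919934  1.33529777]
```

View pics/top0.png

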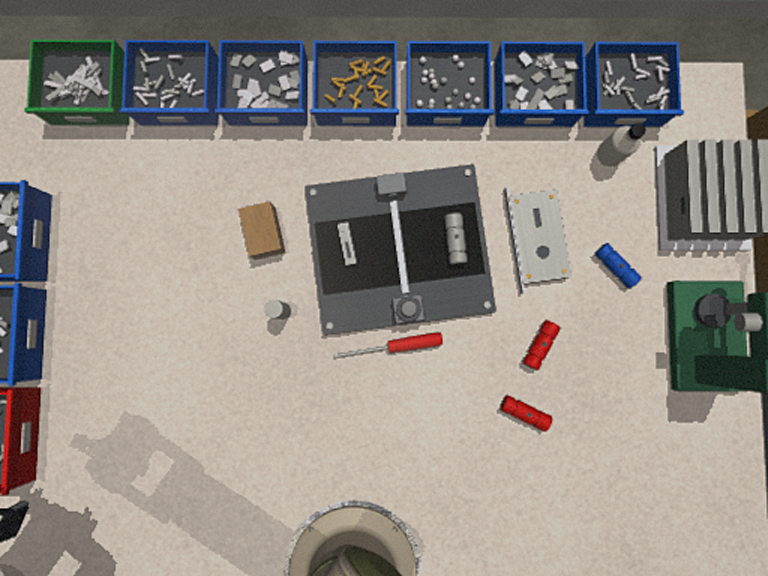

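View pics/scene0.png

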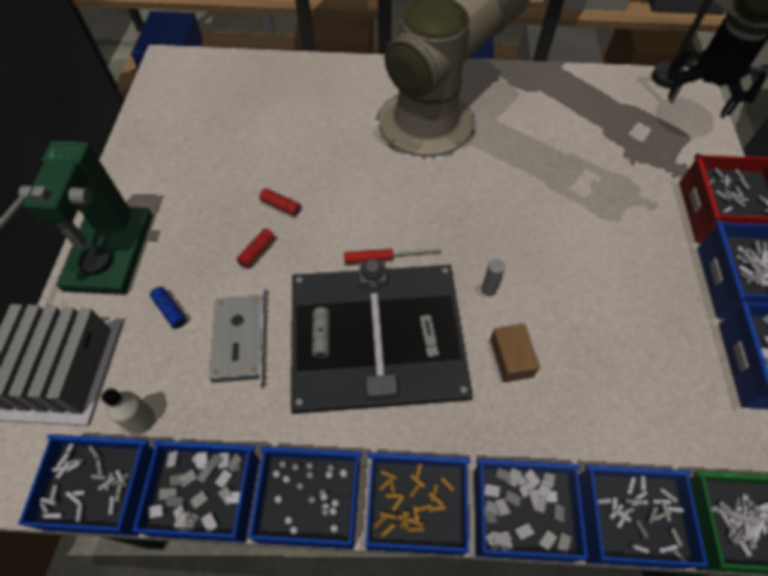

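The steel spindle lies right of the line at about (456,238) in the top view. What could be taken for it: blue bar (618,266), red bars (541,345) and (526,413), upright (278,310) and bolt (346,243). I choose the grey lying bar on the bed and check it in a close crop.

```bash
python3 - <<'E'
from h import *
import pickle
c=pickle.load(open("top.pkl","rb"))
x0,y0=195,105
im=cv2.resize(c["color"][y0:y0+125,x0:x0+140],None,fx=5,fy=5,interpolation=cv2.INTER_CUBIC)[:600]
for k in range(0,140,20): cv2.putText(im,str(x0+k),(k*5,10),0,.35,(0,255,255)); cv2.line(im,(k*5,12),(k*5,18),(0,255,255))
for k in range(0,120,20): cv2.putText(im,str(y0+k),(0,k*5+4),0,.35,(0,255,255))
cv2.imwrite("pics/crop.png",im)
E
```

```text
(no output)
```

View pics/crop.png

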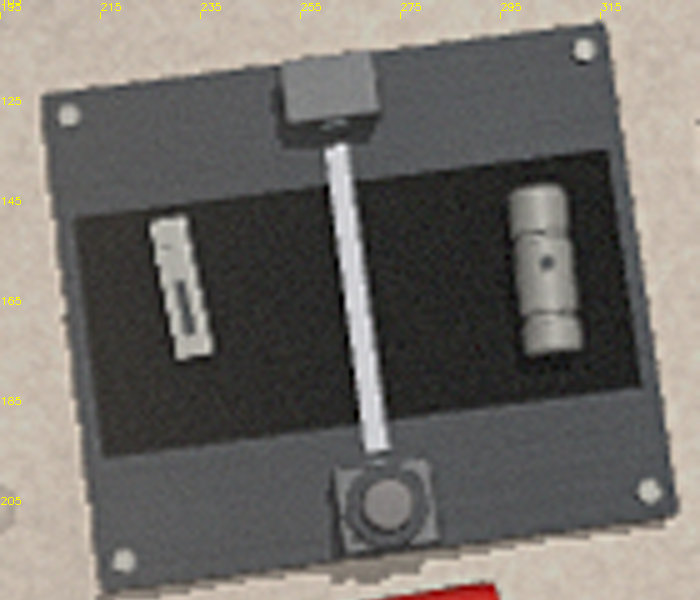

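The crop shows the steel spindle with grooves and cross hole, ends at (538,185)/(553,353) crop px. The line runs (338,145)–(375,450), the button is at (388,503), and the bed corners are clear.

```bash
python3 - <<'E'
from h import *
import pickle
c=pickle.load(open("top.pkl","rb"))
f=lambda u,v,z: ray(c,195+u/5-.4,105+v/5-.4,z)
C=[f(*p,.02) for p in((42,93),(606,22),(680,515),(102,592))]
print("corners",np.round(C,4), [round(np.linalg.norm(C[i]-C[i-1]),4) for i in range(4)])
o=np.mean(C,0); l=[f(338,145,.02),f(375,450,.02)]
b=f(388,503,.068)
e=[f(538,185,.036),f(553,353,.036)]
print("centre",o,"line",l,"button",b,"spindle",e,np.linalg.norm(e[0]-e[1]))
d=(C[0]+C[1]-C[2]-C[3]);d[2]=0;d/=np.linalg.norm(d);n=np.array([-d[1],d[0],0])
print("yaw",np.arctan2(d[1],d[0]),np.arctan2(*(l[0]-l[1])[[1,0]]),"sp yaw",np.arctan2(*(e[0]-e[1])[[1,0]]))
for nm,p in(("line0",l[0]),("line1",l[1]),("but",b),("sp",(e[0]+e[1])/2),("bolt",f(181,288,.036)),("pt",f(543,262,.052))): print(nm,np.round((p-o)@d,4),np.round((p-o)@n,4))
s=state();R=cv2.Rodrigues(s["eef_rot"])[0];print(R)
print(capture("wrist")["tool_from_camera"])
E
```

```text
corners [[ 0.6975  0.0939  0.02  ]
 [ 0.7389 -0.222   0.02  ]
 [ 0.4622 -0.2593  0.02  ]
 [ 0.4197  0.0571  0.02  ]] [np.float64(0.2802), np.float64(0.3186), np.float64(0.2791), np.float64(0.3192)]
centre [ 0.57956043 -0.08258914  0.02      ] line [array([ 0.66826825, -0.07159751,  0.02      ]), array([ 0.49768171, -0.09204938,  0.02      ])] button [ 0.46617479 -0.09731221  0.068     ] spindle [array([ 0.64236563, -0.18111861,  0.036     ]), array([ 0.54954528, -0.18846761,  0.036     ])] 0.09311082641768148
yaw 0.132809347168886 0.11932197710360912 sp yaw 0.0790095963972904
line0 0.0894 -0.0009
line1 -0.0824 0.0015
but -0.1143 0.0004
sp 0.0027 -0.1035
bolt 0.0181 0.0952
pt 0.004 -0.1004
[[-9.27989658e-01  3.72605370e-01 -6.57987220e-04]
 [ 3.72605856e-01  9.27989234e-01 -9.25733284e-04]
 [ 2.65671863e-04 -1.10424081e-03 -9.99999355e-01]]
[[-2.61864238e-04 -9.59782748e-01 -2.80743671e-01  7.11309500e-02]
 [ 9.99999808e-01 -9.34318450e-05 -6.13334981e-04 -3.32877772e-04]
 [ 5.62437934e-04 -2.80743778e-01  9.59782587e-01 -1.42449010e-01]
 [ 0.00000000e+00  0.00000000e+00  0.00000000e+00  1.00000000e+00]]
```

>>> servo_tool(jaw=[0,0,0,0,0,0,0,0,0,0,0,0,0,0,0,0,0,0], travel=[[0.483,-0.849,0],[0.483,-0.849,0],[0.483,-0.849,0],[0.483,-0.849,0],[0.483,-0.849,0],[0.483,-0.849,0],[0.483,-0.849,0],[0.483,-0.849,0],[0.483,-0.849,0],[0.483,-0.849,0],[0.483,-0.849,0],[0.483,-0.849,0],[0.483,-0.849,0],[0.483,-0.849,0],[0,0,-0.8],[0,0,-0.8],[0,0,0],[0,0,0]], dr=[[0,0,-0.722],[0,0,-0.722],[0,0,-0.722],[0,0,-0.722],[0,0,-0.722],[0,0,-0.722],[0,0,-0.722],[0,0,-0.722],[0,0,-0.722],[0,0,-0.722],[0,0,-0.722],[0,0,-0.722],[0,0,-0.722],[0,0,-0.722],[0,0,0],[0,0,0],[0,0,0],[0,0,0]])

```text
time: 2.4
tcp_pos: [0.6022, -0.2263, 0.1376]
eef_rot: [2.07, 2.359, 0.001]
force: [0.2, 0.9, 0.6]
opening: 0.043
```

```bash
cat >> h.py <<'E'
def wcam(s,c):
    T=np.eye(4);T[:3,:3]=cv2.Rodrigues(np.array(s["eef_rot"]))[0];T[:3,3]=s["tcp_pos"]
    M=np.linalg.inv(T@np.array(c["tool_from_camera"])); c["rvec"]=cv2.Rodrigues(M[:3,:3])[0]; c["tvec"]=M[:3,3]; return c
def look(name):
    import pickle
    s=state();c=wcam(s,capture("wrist"));pickle.dump(c,open("wrist.pkl","wb"))
    cv2.imwrite(f"pics/{name}.png",cv2.resize(c["color"],None,fx=1.5,fy=1.5,interpolation=cv2.INTER_CUBIC))
    print({k:np.round(s[k],4) for k in("time","q","tcp_pos","eef_rot","force","opening")}); return s,c
E
python3 -c "
from h import *
look('w1')"
```

```text
{'time': np.float64(2.4), 'q': array([-0.5413,  0.6487,  1.2315,  0.    ,  1.2584, -0.6719]), 'tcp_pos': array([ 0.6022, -0.2263,  0.1376]), 'eef_rot': array([2.0698e+00, 2.3595e+00, 9.0000e-04]), 'force': array([0.1762, 0.8777, 0.5817]), 'opening': np.float64(0.043)}
```

View pics/w1.png

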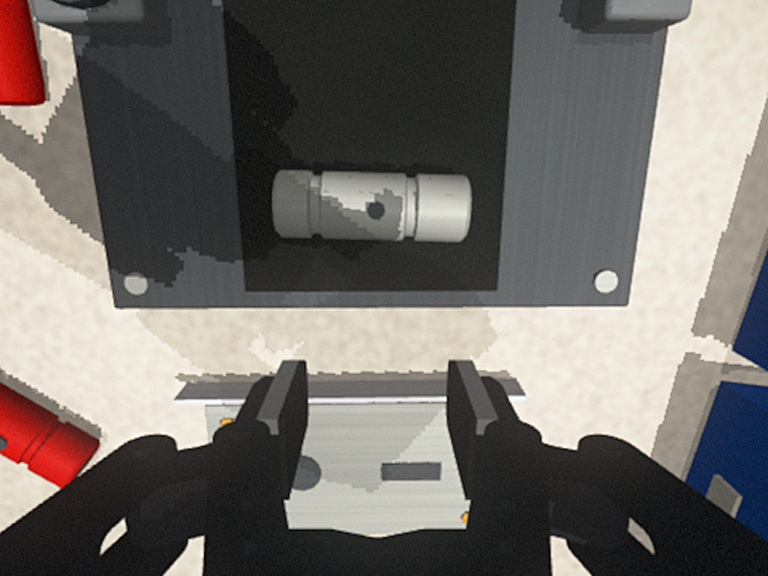

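The wrist view shows the spindle in front of the fingers, with ends at (273,205) and (470,207) and sides at rows 170/242. The half-open fingers fit within its length, behind it.

```bash
cat >> h.py <<'E'
O=np.array([.5796,-.0826,.02]);Y=.128
D=np.array([np.cos(Y),np.sin(Y),0]);N=np.array([-D[1],D[0],0])
g=lambda p:np.round([(p-O)@D,(p-O)@N],4)
E
python3 - <<'E'
from h import *
import pickle
c=pickle.load(open("wrist.pkl","rb"));f=lambda u,v,z:ray(c,u/1.5-.17,v/1.5-.17,z)
a,b=f(273,205,.036),f(470,207,.036)
print("sp ends",g(a),g(b),a,b,"len",np.linalg.norm(a-b),"yaw",np.arctan2(*(b-a)[[1,0]]))
for p in((114,307),(628,305)):print("corner",g(f(*p,.02)))
print("tip",[g(f(*p,.1376)) for p in((275,365),(305,365),(450,362),(480,365))],"tcp",g(state()["tcp_pos"]))
E
```

```text
sp ends [-0.0456 -0.1024] [ 0.0488 -0.1031] [ 0.54743401 -0.18998335  0.036     ] [ 0.64116191 -0.17867054  0.036     ] len 0.09440815167371008 yaw 0.1201173744133731
corner [-0.1378 -0.1591]
corner [ 0.1401 -0.1575]
tip [array([-0.0272, -0.1393]), array([-0.018 , -0.1393]), array([ 0.0264, -0.1382]), array([ 0.0357, -0.1392])] tcp [ 0.0042 -0.1455]
```

>>> servo_tool(jaw=[0,0,0,0,0,0,0,0,0,0,0,0,0], travel=[[0,0,-0.6],[0,0,-0.6],[0,0,-0.4],[0,0,-0.13],[0,0,0],[-0.0106,0.0826,0],[-0.0106,0.0826,0],[-0.0106,0.0826,0],[-0.0106,0.0826,0],[-0.0106,0.0826,0],[-0.0106,0.0826,0],[0,0,0],[0,0,0]], dr=[[0,0,0],[0,0,0],[0,0,0],[0,0,0],[0,0,0],[0,0,0],[0,0,0],[0,0,0],[0,0,0],[0,0,0],[0,0,0],[0,0,0],[0,0,0]])

```text
time: 4.08
tcp_pos: [0.5976, -0.1963, 0.0315]
eef_rot: [2.072, 2.361, -0.0]
force: [-0.1, 1.2, -0.8]
opening: 0.0429
```

```bash
python3 -c "
from h import *
s,c=look('w2');print(g(s['tcp_pos']))"
```

```text
{'time': np.float64(4.075), 'q': array([-0.5034,  0.7435,  1.3667, -0.    ,  1.0314, -0.6338]), 'tcp_pos': array([ 0.5976, -0.1963,  0.0315]), 'eef_rot': array([ 2.0719,  2.3615, -0.    ]), 'force': array([-0.1315,  1.1856, -0.8319]), 'opening': np.float64(0.0429)}
[ 0.0033 -0.1151]
```

View pics/w2.png

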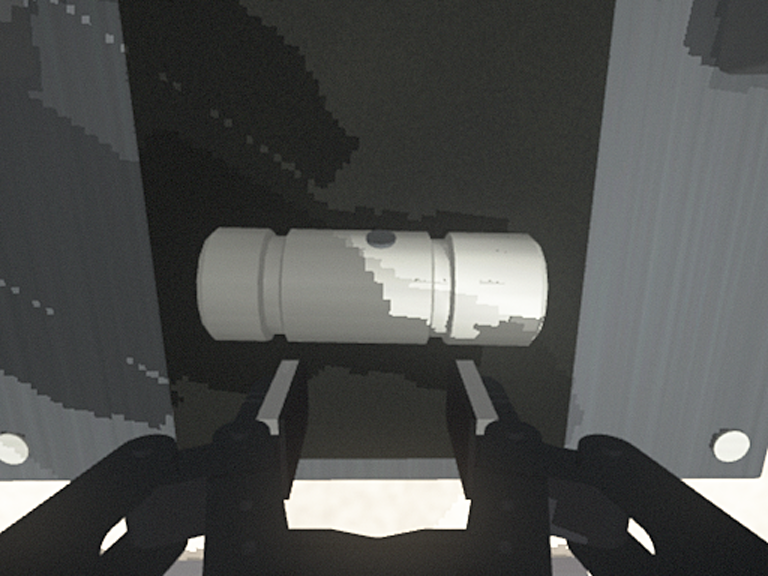

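The hole has moved forward: the spindle has rolled ahead and now stands a few mm off the fingertips (spindle rows 229–343, finger edge row 360).

```bash
python3 - <<'E'
from h import *
import pickle
c=pickle.load(open("wrist.pkl","rb"));f=lambda u,v,z:ray(c,u/1.5-.17,v/1.5-.17,z)
print("sp",g(f(200,284,.036)),g(f(545,289,.036)),"rear edge",g(f(372,343,.036)),"tip",[g(f(*p,z)) for z in(.033,.037) for p in((285,360),(465,360))])
for p in((10,448),(731,446)):print("screw",g(f(*p,.02)))
E
```

```text
sp [-0.0469 -0.082 ] [ 0.051  -0.0833] rear edge [ 0.0019 -0.0999] tip [array([-0.0245, -0.1067]), array([ 0.03  , -0.1065]), array([-0.0237, -0.1049]), array([ 0.0292, -0.1047])]
screw [-0.1248 -0.146 ]
screw [ 0.1268 -0.1446]
```

>>> servo_tool(jaw=[0,0,0,0,0,0,0,0,0,0,0,0,0,0,0,0], travel=[[-0.0106,0.0826,0],[-0.0106,0.0826,0],[-0.0106,0.0826,0],[-0.0106,0.0826,0],[-0.0106,0.0826,0],[-0.0106,0.0826,0],[-0.0106,0.0826,0],[-0.0106,0.0826,0],[-0.0106,0.0826,0],[-0.0106,0.0826,0],[-0.0043,0.033,0],[-0.0043,0.033,0],[-0.0043,0.033,0],[-0.0043,0.033,0],[0,0,0],[0,0,0]], dr=[[0,0,0],[0,0,0],[0,0,0],[0,0,0],[0,0,0],[0,0,0],[0,0,0],[0,0,0],[0,0,0],[0,0,0],[0,0,0],[0,0,0],[0,0,0],[0,0,0],[0,0,0],[0,0,0]])

```text
time: 6.12
tcp_pos: [0.5902, -0.1388, 0.0315]
eef_rot: [2.072, 2.361, 0.0]
force: [-0.4, 0.4, 0.3]
opening: 0.0428
```

```bash
python3 -c "
from h import *
s,c=look('w3');print(g(s['tcp_pos']))"
```

```text
{'time': np.float64(6.125), 'q': array([-0.424 ,  0.7016,  1.4469,  0.    ,  0.9931, -0.5544]), 'tcp_pos': array([ 0.5902, -0.1388,  0.0315]), 'eef_rot': array([2.0719, 2.3615, 0.    ]), 'force': array([-0.4475,  0.3545,  0.3458]), 'opening': np.float64(0.0428)}
[ 0.0033 -0.0571]
```

View pics/w3.png

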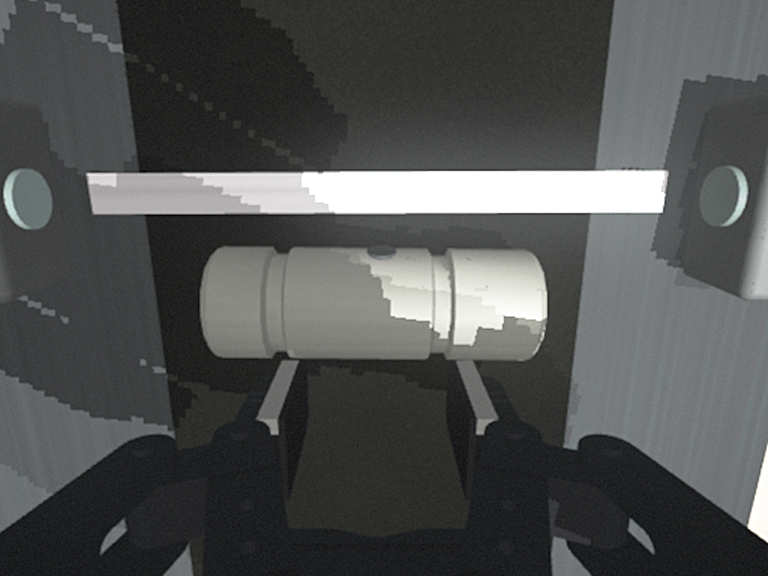

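The line shows at rows 171–214, columns 88–667. The spindle is aligned and sits just ahead of the fingertips (rows 246–359).

```bash
python3 - <<'E'
from h import *
import pickle
c=pickle.load(open("wrist.pkl","rb"));f=lambda u,v,z:ray(c,u/1.5-.17,v/1.5-.17,z)
print("sp",g(f(202,302,.036)),g(f(546,305,.036)),"rear edge",g(f(372,359,.036)),"tip",[g(f(*p,.035)) for p in((285,360),(465,360))])
for p in((88,173),(667,171),(93,214),(664,213)):print("line",g(f(*p,.02)))
E
```

```text
sp [-0.0468 -0.0294] [ 0.0518 -0.03  ] rear edge [ 0.0019 -0.0469] tip [array([-0.0241, -0.0477]), array([ 0.0296, -0.0476])]
line [-0.0826  0.0057]
line [0.0892 0.0067]
line [-0.0831 -0.0064]
line [ 0.0904 -0.0057]
```

>>> servo_tool(jaw=[0,0,0,0,0,0,0,0,0,0,0,0,0], travel=[[-0.0085,0.066,0],[-0.0085,0.066,0],[-0.0085,0.066,0],[-0.0085,0.066,0],[-0.0043,0.033,0],[-0.0043,0.033,0],[-0.0043,0.033,0],[-0.0043,0.033,0],[-0.0043,0.033,0],[-0.0021,0.0165,0],[-0.0021,0.0165,0],[0,0,0],[0,0,0]], dr=[[0,0,0],[0,0,0],[0,0,0],[0,0,0],[0,0,0],[0,0,0],[0,0,0],[0,0,0],[0,0,0],[0,0,0],[0,0,0],[0,0,0],[0,0,0]])

```text
time: 7.8
tcp_pos: [0.5865, -0.111, 0.0315]
eef_rot: [-2.072, -2.361, -0.0]
force: [0.9, -0.1, -0.6]
opening: 0.0425
```

```bash
python3 -c "
from h import *
s,c=look('w4');print(g(s['tcp_pos']))"
```

```text
{'time': np.float64(7.8), 'q': array([-0.3832,  0.6849,  1.4787,  0.    ,  0.978 , -0.5137]), 'tcp_pos': array([ 0.5865, -0.111 ,  0.0315]), 'eef_rot': array([-2.0719, -2.3615, -0.    ]), 'force': array([ 0.89  , -0.0686, -0.5852]), 'opening': np.float64(0.0425)}
[ 0.0033 -0.0291]
```

View pics/w4.png

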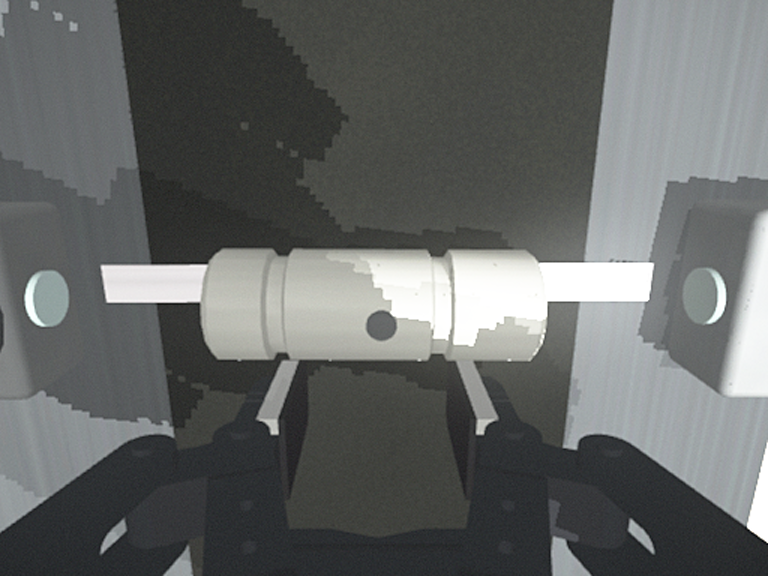

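```bash
python3 - <<'E'
from h import *
import pickle
c=pickle.load(open("wrist.pkl","rb"));f=lambda u,v,z:ray(c,u/1.5-.17,v/1.5-.17,z)
print("sp",g(f(204,303,.036)),g(f(546,306,.036)))
for p in((102,265),(654,263),(107,302),(652,301)):print("line",g(f(*p,.02)))
# silhouette rows predicted for several axis y
R=cv2.Rodrigues(c["rvec"])[0];cam=-R.T@c["tvec"]
for y in(-.004,-.002,0,.002):
    t=[proj(c,O+.002*D+(y+.016*np.cos(a))*N+np.array([0,0,.016+.016*np.sin(a)]))[1] for a in np.linspace(0,6.28,200)]
    print(y,"rows",1.5*(min(t)+.17),1.5*(max(t)+.17))
E
```

```text
sp [-0.0463 -0.0017] [ 0.0517 -0.0024]
line [-0.0828  0.0056]
line [0.0897 0.0067]
line [-0.083  -0.0065]
line [ 0.091  -0.0057]
-0.004 rows 255.26958367659608 367.231939671384
-0.002 rows 248.36166319963215 360.72337124865766
0 rows 241.39437845147052 354.17345006956396
0.002 rows 234.35969184469388 347.5843801238286
```

Against the line (mid y = 0) the spindle lies at y ≈ -2 mm. I'll nudge about 1.8 mm slowly, back off, rise and look again.

>>> servo_tool(jaw=[0,0,0,0,0,0,0,0,0,0,0,0,0], travel=[[-0.0013,0.01,0],[-0.0013,0.01,0],[-0.0013,0.01,0],[0,0,0],[0.0053,-0.0413,0],[0.0106,-0.0826,0],[0.0212,-0.1653,0],[0.0212,-0.1653,0],[0,0,0.5],[0,0,0.8],[0,0,0.3],[0,0,0],[0,0,0]], dr=[[0,0,0],[0,0,0],[0,0,0],[0,0,0],[0,0,0],[0,0,0],[0,0,0],[0,0,0],[0,0,0],[0,0,0],[0,0,0],[0,0,0],[0,0,0]])

```text
time: 9.48
tcp_pos: [0.5893, -0.1366, 0.1262]
eef_rot: [-2.071, -2.36, 0.001]
force: [-0.3, 0.8, -0.5]
opening: 0.0424
```

```bash
python3 -c "
from h import *
s,c=look('w5');print(g(s['tcp_pos']))"
```

```text
{'time': np.float64(9.475), 'q': array([-0.4212,  0.5813,  1.3778, -0.    ,  1.1845, -0.5514]), 'tcp_pos': array([ 0.5893, -0.1366,  0.1262]), 'eef_rot': array([-2.0709e+00, -2.3598e+00,  1.0000e-03]), 'force': array([-0.2781,  0.8347, -0.5142]), 'opening': np.float64(0.0424)}
[ 0.0027 -0.0548]
```

View pics/w5.png

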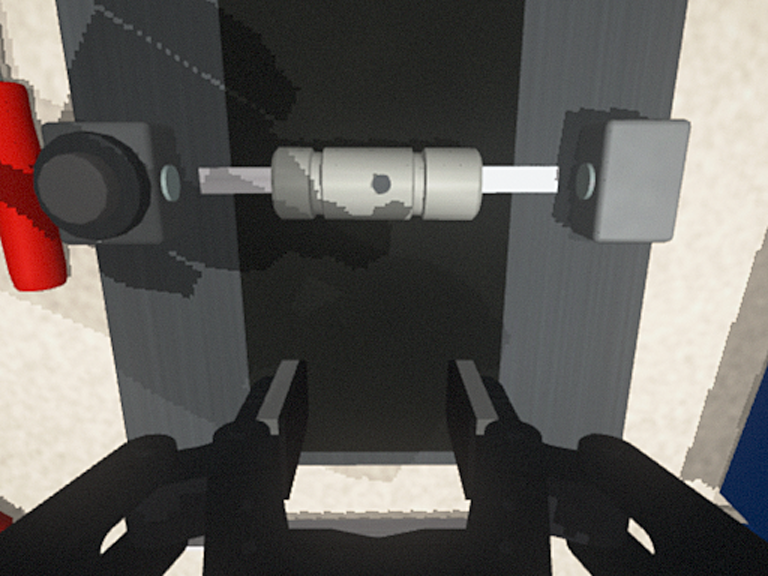

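The spindle now lies over the line (spindle rows 148–220, line rows 167–194). The button top is centred at about (73,188).

```bash
python3 - <<'E'
from h import *
import pickle
c=pickle.load(open("wrist.pkl","rb"));f=lambda u,v,z:ray(c,u/1.5-.17,v/1.5-.17,z)
for p in((200,168),(200,194),(557,166),(557,192)):print("line",g(f(*p,.02)))
for y in(-.002,0,.002):
    t=[proj(c,O+.002*D+(y+.016*np.cos(a))*N+np.array([0,0,.016+.016*np.sin(a)]))[1] for a in np.linspace(0,6.28,200)]
    print(y,"rows",1.5*(min(t)+.17),1.5*(max(t)+.17))
b=f(73,188,.068);print("sp",g(f(272,184,.036)),g(f(482,184,.036)),"button",b,g(b),"nominal",O-.115*D,"tcp",state()["tcp_pos"])
E
```

```text
line [-0.0823  0.0055]
line [-0.0835 -0.0068]
line [0.0884 0.0068]
line [ 0.0897 -0.0054]
-0.002 rows 150.23283891093735 222.6826955516616
0 rows 145.5367333411215 218.29966067514007
0.002 rows 140.81609486873725 213.89520754856713
sp [-0.045  -0.0008] [ 0.0499 -0.0006] button [ 0.46426574 -0.09760316  0.068     ] [-0.1163 -0.0002] nominal [ 0.46554079 -0.09727984  0.02      ] tcp [ 0.58925334 -0.13648774  0.12604252]
```

Spindle check: y ≈ -0.9 mm, x ≈ 2.5 mm, aligned. Next I shut the fingers and go above the button.

>>> servo_tool(jaw=[-1,-1,-1,-1,-1,-1,-1,-1,-1,-1,-1], travel=[[-0.517,0.163,0],[-0.517,0.163,0],[-0.517,0.163,0],[-0.517,0.163,0],[0,0,0],[0,0,0],[0,0,-0.4],[0,0,-0.3],[0,0,-0.1],[0,0,0],[0,0,0]], dr=[[0,0,0],[0,0,0],[0,0,0],[0,0,0],[0,0,0],[0,0,0],[0,0,0],[0,0,0],[0,0,0],[0,0,0],[0,0,0]])

```text
time: 10.9
tcp_pos: [0.4662, -0.0976, 0.08]
eef_rot: [2.071, 2.361, 0.0]
force: [0.1, 0.1, -0.1]
opening: -0.0003
```

```bash
python3 -c "
from h import *
s,c=look('w6');print(g(s['tcp_pos']))"
```

```text
{'time': np.float64(10.9), 'q': array([-0.453 ,  0.3939,  1.8256, -0.    ,  0.921 , -0.5835]), 'tcp_pos': array([ 0.4662, -0.0976,  0.08  ]), 'eef_rot': array([2.0712e+00, 2.3607e+00, 4.0000e-04]), 'force': array([ 0.0623,  0.0734, -0.1439]), 'opening': np.float64(-0.0003)}
[-0.1144 -0.0004]
```

View pics/w6.png

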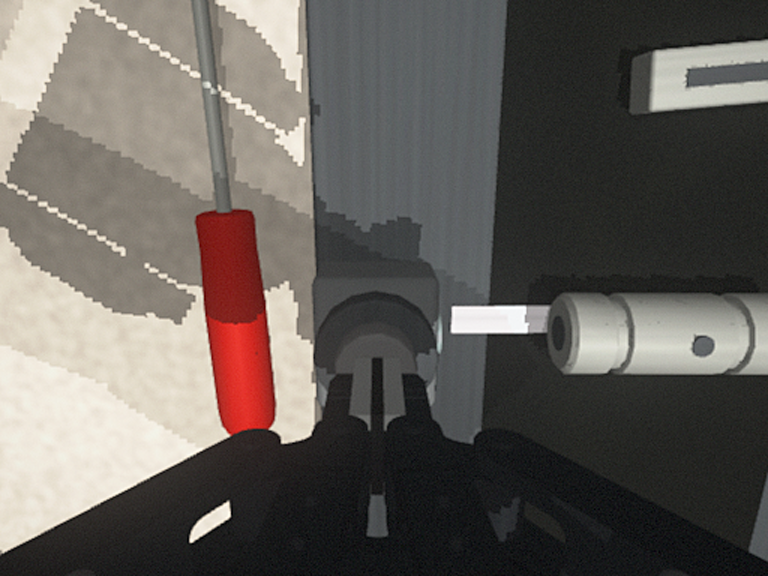

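The shut tips are over the button at about (375,360), and the spindle still lies on the line. Pressing in small steps.

>>> servo_tool(jaw=[-1,-1,-1,-1,-1,-1,-1], travel=[[0,0,-0.13],[0,0,-0.05],[0,0,-0.04],[0,0,-0.04],[0,0,-0.025],[0,0,0],[0,0,0]], dr=[[0,0,0],[0,0,0],[0,0,0],[0,0,0],[0,0,0],[0,0,0],[0,0,0]])

```text
time: 11.82
tcp_pos: [0.4662, -0.0975, 0.0654]
eef_rot: [2.07, 2.361, 0.0]
force: [-12.2, 4.9, 40.5]
opening: 0.0
```

```bash
python3 -c "
from h import *
s,c=look('w7');print(s['force'],s['moment'])
t=capture('top');a=cv2.resize(c['color'][160:310,190:320],None,fx=4,fy=4,interpolation=cv2.INTER_CUBIC);cv2.imwrite('pics/w7.png',a)
"
```

```text
{'time': np.float64(11.825), 'q': array([-4.5270e-01,  4.1820e-01,  1.8375e+00, -4.0000e-04,  8.8400e-01,
       -5.8350e-01]), 'tcp_pos': array([ 0.4662, -0.0975,  0.0654]), 'eef_rot': array([2.0699e+00, 2.3607e+00, 3.0000e-04]), 'force': array([-12.2109,   4.8627,  40.4771]), 'opening': np.float64(0.0)}
[-12.21091745   4.86273231  40.47705292] [0.83397031 2.19158373 0.00529591]
```

View pics/w7.png

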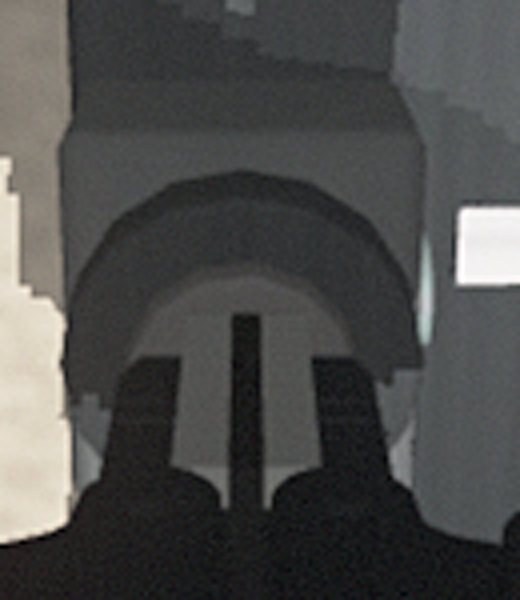

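Force is 40 N at z = 65.4 mm, so something has bottomed. I'll back out in steps to read the force–travel curve.

>>> servo_tool(jaw=[-1,-1,-1], travel=[[0,0,0.04],[0,0,0],[0,0,0]], dr=[[0,0,0],[0,0,0],[0,0,0]])

```text
time: 12.3
tcp_pos: [0.466, -0.0975, 0.0658]
eef_rot: [2.071, 2.361, 0.0]
force: [-3.5, 1.1, 15.5]
opening: -0.0
```

>>> servo_tool(jaw=[-1,-1,-1], travel=[[0,0,0.025],[0,0,0],[0,0,0]], dr=[[0,0,0],[0,0,0],[0,0,0]])

```text
time: 12.68
tcp_pos: [0.4659, -0.0975, 0.0664]
eef_rot: [2.072, 2.361, 0.0]
force: [0.6, 0.0, 4.5]
opening: -0.0
```

>>> servo_tool(jaw=[-1,-1,-1], travel=[[0,0,0.033],[0,0,0],[0,0,0]], dr=[[0,0,0],[0,0,0],[0,0,0]])

```text
time: 13.05
tcp_pos: [0.4659, -0.0975, 0.0683]
eef_rot: [2.072, 2.361, 0.0]
force: [0.9, -1.0, 2.8]
opening: 0.0002
```

>>> servo_tool(jaw=[-1,-1,-1], travel=[[0,0,0.033],[0,0,0],[0,0,0]], dr=[[0,0,0],[0,0,0],[0,0,0]])

```text
time: 13.42
tcp_pos: [0.4657, -0.0974, 0.0702]
eef_rot: [-2.072, -2.361, 0.0]
force: [1.5, -0.2, 2.0]
opening: 0.0001
```

>>> servo_tool(jaw=[-1,-1,-1], travel=[[0,0,0.033],[0,0,0],[0,0,0]], dr=[[0,0,0],[0,0,0],[0,0,0]])

```text
time: 13.8
tcp_pos: [0.4654, -0.0972, 0.072]
eef_rot: [-2.071, -2.361, 0.0]
force: [-0.6, -0.1, 0.7]
opening: 0.0002
```

The curve is about 5 N at 66 mm falling to about 1 N at 72 mm. That is the button's full 6 mm stroke, with the tips reaching about 4 mm past the nominal TCP, so the press was complete. Next I retreat and check.

>>> servo_tool(jaw=[-1,-1,-1,-1,-1,-1,-1,-1,-1], travel=[[0,0,0.2],[0,0,0.5],[0,0,0.6],[0.4,-0.4,0],[0.7,-0.5,0],[0.7,-0.5,0],[0,0,0],[0,0,0],[0,0,0]], dr=[[0,0,0],[0,0,0],[0,0,0],[0,0,0],[0,0,0],[0,0,0],[0,0,0],[0,0,0],[0,0,0]])

```text
time: 14.92
tcp_pos: [0.5732, -0.1808, 0.1508]
eef_rot: [2.071, 2.362, 0.0]
force: [0.3, 0.1, -0.5]
opening: -0.0001
```

```bash
python3 -c "
from h import *
s,c=look('w8')
for y in(-.004,-.002,0,.002):
    t=[proj(c,O+.002*D+(y+.016*np.cos(a))*N+np.array([0,0,.016+.016*np.sin(a)]))[1] for a in np.linspace(0,6.28,200)]
    print(y,'rows',1.5*(min(t)+.17),1.5*(max(t)+.17))
"
```

```text
{'time': np.float64(14.925), 'q': array([-0.5002,  0.5469,  1.3658,  0.    ,  1.2287, -0.6311]), 'tcp_pos': array([ 0.5732, -0.1808,  0.1508]), 'eef_rot': array([2.0713e+00, 2.3619e+00, 1.0000e-04]), 'force': array([ 0.3153,  0.108 , -0.4964]), 'opening': np.float64(-0.0001)}
-0.004 rows 60.88995754718261 132.9935004039254
-0.002 rows 56.178482481397616 128.6705199971208
0 rows 51.444219143912285 124.33501524919973
0.002 rows 46.68700180183783 119.98064825092436
```

View pics/w8.png

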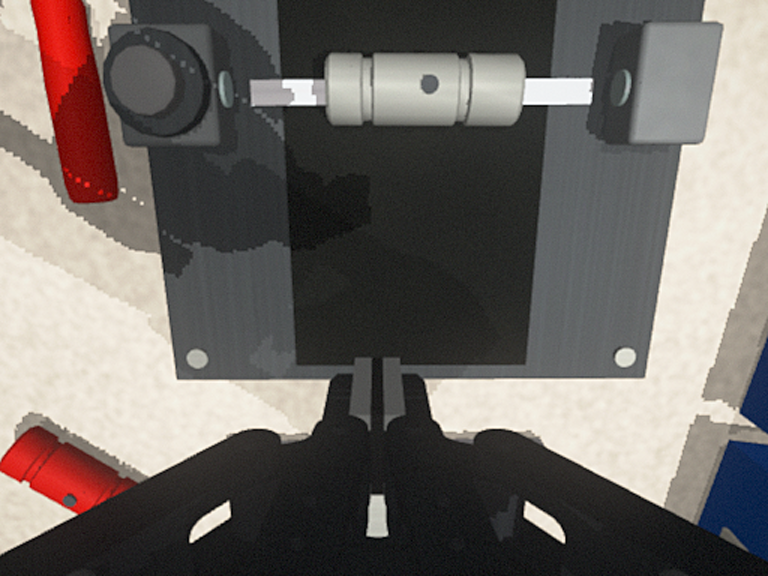

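The spindle is at rows 53–126 (y ≈ -0.8 mm), on the line. The button has sprung back up and the arm is clear. Handing in.

```bash
python3 -c "
from station import *
print(job_done())"
```

```text
the job is handed in; nothing more can be done
None
```

I rolled the steel spindle onto the inlaid line and pressed the gauge button fully, then handed the job in with about 15 s on the robot's clock. The hand-in gave no verdict.

- **Rolling:** I pushed the spindle about 100 mm with both half-open fingertips against its side, at about axis height. It rolled without being gripped or lifted. The cross hole was seen turning.
- **Position:** the last wrist picture puts the spindle about 0.8 mm from the line's middle. The picture before the press put it about 2.5 mm along the line, with almost no skew. Both came from one calibrated camera, good to about 2 mm.
- **Button:** the force fell from about 5 N at a tool height of 66 mm to about 1 N at 72 mm, which matches the full 6 mm stroke. In the last picture the button was up again.
- **Disagreements:** the button was fully down about 4 mm higher than the tool-point figure predicted, so the shut fingertips seem to reach that much past it. Because of this the press peaked at about 40 N on the wrist, through the fingertips and well under the 120 N wrist limit.
- **Other parts:** I touched none of the other parts, though I did not measure their positions again at the end.

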